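# Load the slotted weights onto a strip bending tester

### The job

The wood-strip bending tester already carries the black iron slotted weight; load the other two weights onto it, first the bright steel one, then the brass one on top. Slide each in sideways round the stem under the red cap, so that it lies flat and centred on the one below with its slot turned to the side opposite the slot just below, and let go of it. Keep the iron weight seated and leave the other things on the bench alone.

Things in the scene. Friction and masses are not known exactly. Their poses are not given: they have to be found in the camera images.
- tester: Bending tester, fixed: grey base plate 110x250x10 mm; pale wood strip along its y; dial gauge at its +y end, up to 52 mm high. In its middle a flat pan 48 mm across, then a bare upright stem 7 mm thick, ending in a red cap 24 mm across, 8 mm thick, wider than the slots. Origin on the stem's axis at bench height, z up. Weights' undersides belong 50 (iron), 66 (steel), 82 mm (brass) up.
- pan_top (a point): load pan: centre of its upper face, on the stem's axis, 50 mm above the bench
- cap_under (a point): centre of the underside of the red cap, 112 mm above the bench
- iron_weight: Black iron slotted weight: disc 60 mm across, 16 mm thick, 300 g, with a slot 14 mm wide (mouth widened) from the rim to 6 mm past the centre. Origin on its axis at the underside; x points from the axis out through the slot's mouth, z up. A dot on top marks the side opposite the mouth. Lies loose on the pan from the start, mouth roughly facing the robot.
- steel_weight: Bright steel slotted weight: disc 56 mm across, 16 mm thick, 250 g, with a slot 14 mm wide (mouth widened) from the rim to 6 mm past the centre. Origin on its axis at the underside; x points from the axis out through the slot's mouth, z up. A dot on top marks the side opposite the mouth. Starts flat on the bench beside the tester, mouth roughly away from the robot.
- brass_weight: Yellow brass slotted weight: disc 50 mm across, 16 mm thick, 200 g, with a slot 14 mm wide (mouth widened) from the rim to 6 mm past the centre. Origin on its axis at the underside; x points from the axis out through the slot's mouth, z up. A dot on top marks the side opposite the mouth. Starts flat on the bench on the tester's other side, mouth roughly towards the robot.
- steel_weight_mouth (a point): middle of the slot's mouth at the rim of the steel weight: 28 mm from its axis, 8 mm above its underside
- brass_weight_mouth (a point): middle of the slot's mouth at the rim of the brass weight: 25 mm from its axis, 8 mm above its underside
- phone: Bystander, leave it alone: dark phone lying flat, 148x76x13 mm
- gouge: Bystander, leave it alone: gouge with a wooden handle, 220 mm long
- plane_small: Bystander, leave it alone: small brass finger plane, 87 mm long
- varnish_bottle: Bystander, leave it alone: little dark varnish bottle, 39 mm across, 96 mm tall, standing to the left of the tester
- rosewood_block: Bystander, leave it alone: hardwood block, 100x60x28 mm, behind the tester on the right
Not all that is in view belongs to the job. Several things look just like the steel_weight: the one meant starts nearest to the robot's base. There is more than one size of the iron_weight; the one meant has the size given above.

How it is judged:
By the outcome, as a careful person would: the job done as asked, in the order asked, and still so for the second after the job is handed in, with the robot touching nothing.
It also fails if it takes over 64 s, if anything falls off the work surface, if the arm or the gripper's body presses on something with over 40 N, if the wrist force passes 120 N, or if a joint passes its speed limit or range.

### The arm

A 7-joint arm with a two-finger parallel gripper is mounted at the origin on a cart in front of the work surface, level with it; the furniture and walls round the work are solid. World frame = base frame: x ahead of the robot, y to its left, z up, the work surface at z = 0. Lengths are in mm, angles in rad, forces in N, time in s.
With the tool pointing down it reaches from about 400 to 875 mm from the base axis. Payload 4.4 kg.
Tool frame: the origin (TCP) lies on the centre line of the jaws, within the pads' length; the fingertips stand 25 mm ahead of it and the grasp point (between the pads) lies 6 mm ahead of it (ctrl.finger_overhang is the distance from the TCP to the fingertips, in mm); z points along the fingers, y is the line along which they close (so a half turn about z gives the same grasp; the last joint's range is limited). The gripper opens to 85 mm and grips with 20 to 120 N. Pads are 22 mm wide; open, the fingers measure 114 mm over their backs; the gripper's body (76 mm by 85 mm) begins 54 mm behind the grasp point. The pads swing forward as they close: fully open they stand 13 mm farther back than shut.
Start: joints at [-1.335, 0.628, 0.038, 1.517, -0.027, 0.996, -0.02], TCP at [193.181, 620.644, 230.913] pointing down, gripper open.
Joint ranges: [-3.06, 3.06], [-0.37, 2.12], [-1.25, 1.32], [0.18, 2.47], [-1.1, 4.24], [0.23, 1.98], [-2.94, 2.94]. Speed limits (rad/s): [2.57, 2.57, 3.14, 3.14, 3.14, 3.14, 3.14].

### API

Orientations are given as [roll, pitch, yaw] about the fixed x, y, z axes, in that order (R = Rz(yaw) Ry(pitch) Rx(roll)).
In Python, from cell import ctrl gives the robot as it stands. The module is installed in compiled form; this text tells all that it offers.
- The arm moves only by the tool play_rows, never from a script. Its argument "targets" is a list of rows, each a list of 5 numbers: the closure, from 0 (fully open) to 1 (shut), then the shift along the tool's x, y, z in cm, then the turn about the tool's z in degrees. In form: [[gripper, dx, dy, dz, spin], ...]. A call has 1 to 10 rows; each row is the pose to reach, as a shift and turn from the pose commanded when the call began, along the tool's axes at that moment; what a row does not reach only later rows make up. A row lasts 1/10 s, in which the tool goes at most 50 mm and 8.59 degrees, less where a joint would pass 70% of its speed; a pose out of reach is approached as far as the arm can. A call with a gripper value outside its range is refused whole. The fingers move at their own pace and stop on an object; the grip force is fixed at half the most. Time passes only in rows, so rows that repeat a pose let the fingers close. It gives the time, the measured TCP pose, the force, the opening and the grip force at its end, in the units of the state.
- ctrl.read_state(): the state, without advancing time (a new reading comes with each control period).
- ctrl.get_image(name): name is "scene" or "top" or "wrist"; returns (picture, depth): 480x640x3 uint8, red, green, blue; 480x640 float32, mm along the optical axis (not along the pixel's ray), 0 where there is no reading.
- ctrl.calibration(name): a dict with "vfov" (degrees; the focal length in pixels is half the picture's height over the tangent of half this angle, whatever the lens; pixels are square), "cx", "cy" (the principal point, pixels), "extrinsics" (4x4, takes a point from camera to world coordinates); the wrist camera has in their place "mount" (4x4, takes a point from camera to tool coordinates, whose origin is the TCP and whose axes are the flange's). Camera axes: x right, y down, z forward; pixel columns grow to the right and rows downward; lengths in mm; the calibration is good to about 2 mm. A picture is of the moment at which its call begins: read the wrist's pose just before it. calibration takes no time and is no camera call.
- ctrl.finish_job(): hands the job in; it is judged then, once.
Trained networks look in the newest picture that a camera, given by its name, has taken for a name from the list of things; names that differ only in an ending like _2 or _b are one class to them, and where a whole thing is asked for, a point or a joint stands for the part that bears it (a point fixed in the world has none). Each returns a list of dicts, best first, with "confidence" (0 to 1); they miss things now and then, are a little off and sometimes report something else, mostly with a low value. They report only what shows in the picture. A call takes as long as a camera call. They do not tell look-alikes from the thing itself.
- ctrl.search_frame(camera, name): "bbox" ([left, top, right, bottom] in pixels, round what is visible of it).
- ctrl.trace(camera, name): "pixels" (480x640 bool, what is visible of it) and "bbox" ([left, top, right, bottom] in pixels, round what is visible of it).
The state is a dict: "clock": time; "qpos": joint angles; "qd": joint speeds; "tau": joint torques, N m; "eef_pos": TCP position; "tool_rot": TCP orientation; "force": force on the tool from outside, world axes, zero at the start; "torque": the same for the moment, N m; "width": finger opening in mm; "gripper_force": force on a finger pad.
Only numpy, scipy, OpenCV 4.12 (cv2) and the standard library are available. Lean on these libraries where they do the work, as an engineer would, in place of code of your own. Each camera call takes 0.05 s, during which the arm holds its last target. There are 200 camera calls.

## Working session

There is one attempt and no reset: what is moved stays moved. The work goes in short steps, Python scripts to look and compute and a tool call to move; the robot and the scene stay as the last step left them, time stands still between calls to the robot, and variables do not carry over. Pictures are saved under pics/ and viewed, at most 10 in all, crops included, and the job is handed in when it is done.

Besides the shell and the picture viewer there is one more tool, called after "Request:" by a JSON object that holds its "name" and its "arguments", one argument or row to a line. play_rows: Moves the arm, as the interface text tells. Its arguments: {"type":"object","properties":{"targets":{"type":"array"}},"required":["targets"]}

```bash
mkdir -p pics; cat > h.py <<'E'
import numpy as np, cv2
from cell import ctrl
from scipy.spatial.transform import Rotation as Ro
def cam(name):
    s=ctrl.read_state(); im,d=ctrl.get_image(name); c=ctrl.calibration(name)
    f=240/np.tan(np.radians(c['vfov'])/2)
    if name=='wrist':
        T=np.eye(4);T[:3,:3]=Ro.from_euler('xyz',s['tool_rot']).as_matrix();T[:3,3]=s['eef_pos'];E=T@np.array(c['mount'])
    else: E=np.array(c['extrinsics'])
    return im,d,f,c['cx'],c['cy'],E
def cloud(v):
    im,d,f,cx,cy,E=v; vv,uu=np.mgrid[:480,:640]
    P=np.stack([(uu-cx)/f*d,(vv-cy)/f*d,d],-1)
    return P@E[:3,:3].T+E[:3,3]
def proj(v,p):
    im,d,f,cx,cy,E=v; q=(np.asarray(p)-E[:3,3])@E[:3,:3]
    return q[...,:2]/q[...,2:]*f+[cx,cy]
def save(n,im): cv2.imwrite('pics/'+n,cv2.cvtColor(im,cv2.COLOR_RGB2BGR))
E
python3 - <<'E'
from h import *
s=ctrl.read_state();print(s)
for n in('scene','top'):
    v=cam(n);save(n+'0.png',v[0]);P=cloud(v);print(n,v[2:],)
    for t in('tester','iron_weight','steel_weight','brass_weight','phone','gouge','plane_small','varnish_bottle','rosewood_block'):
        for r in ctrl.trace(n,t)[:5]:
            m=r['pixels']&(v[1]>0);p=P[m]
            if len(p): print(t,round(r['confidence'],2),np.round(r['bbox']),np.round(p.min(0)),np.round(p.max(0)),np.round(np.median(p,0)))
E
```

```text
{'clock': 0.0, 'qpos': array([-1.33480514,  0.62934001,  0.03847142,  1.51836774, -0.02700484,
        0.99630643, -0.02001578]), 'qd': array([ 1.78029977e-04,  2.99555779e-05, -1.05323734e-04, -3.57280705e-04,
       -7.10927840e-04,  5.84422015e-04,  8.77253474e-04]), 'tau': array([-5.44084505e-04, -5.63405156e+01,  1.22666940e+00, -1.93444616e+01,
        1.13216811e-02,  1.08885768e-02, -2.12963940e-07]), 'eef_pos': array([193.00104588, 620.02808651, 229.99368411]), 'tool_rot': array([-3.13969034e+00,  3.81841577e-05,  2.83975926e+00]), 'force': array([-0.00718317,  0.83509258, -0.70431914]), 'torque': array([ 0.05173324, -0.00205051,  0.09450161]), 'gripper_force': 0.0, 'width': 85.47177199377036}
scene (np.float64(463.3286627326599), 328.81585745484097, 237.12334981172162, array([[ 8.10050524e-01, -3.15905958e-01,  4.93985398e-01,
        -2.46207716e+00],
       [-5.85991400e-01, -4.66016895e-01,  6.62904467e-01,
        -7.61674889e+02],
       [ 2.07900708e-02, -8.26457306e-01, -5.62615405e-01,
         7.64886361e+02],
       [ 0.00000000e+00,  0.00000000e+00,  0.00000000e+
[... 2641 characters left out ...]
] [ 776. -320.   28.] [ 655. -384.   15.]
gouge 0.2 [302. 210. 379. 263.] [ 481. -183.   -9.] [651.  78. 125.] [561. -41.  12.]
plane_small 0.67 [360. 177. 384. 196.] [ 710. -191.   -8.] [ 771. -119.   32.] [ 736. -156.   17.]
plane_small 0.39 [167. 216. 204. 261.] [489. 404.  -4.] [640. 531. 180.] [562. 469.  13.]
varnish_bottle 0.64 [217. 264. 234. 284.] [427. 311.  -1.] [473. 358.  24.] [447. 331.  17.]
varnish_bottle 0.47 [220. 207. 235. 224.] [622. 298.   0.] [659. 350. 136.] [636. 310.  78.]
rosewood_block 0.95 [380. 196. 412. 216.] [ 628. -296.   -3.] [ 703. -189.   38.] [ 663. -240.   28.]
rosewood_block 0.68 [298. 212. 383. 258.] [ 485. -183.   -6.] [646.  75. 125.] [561. -41.  13.]
```

```bash
python3 - <<'E'
import cv2
a=cv2.imread('pics/scene0.png')[170:430,200:500];cv2.imwrite('pics/sc.png',cv2.resize(a,None,fx=2.6,fy=2.3,interpolation=2)[:600,:800])
a=cv2.imread('pics/top0.png')[160:300,150:480];cv2.imwrite('pics/tc.png',cv2.resize(a,None,fx=2.4,fy=2.4,interpolation=2))
E
```

```text
(no output)
```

View pics/sc.png

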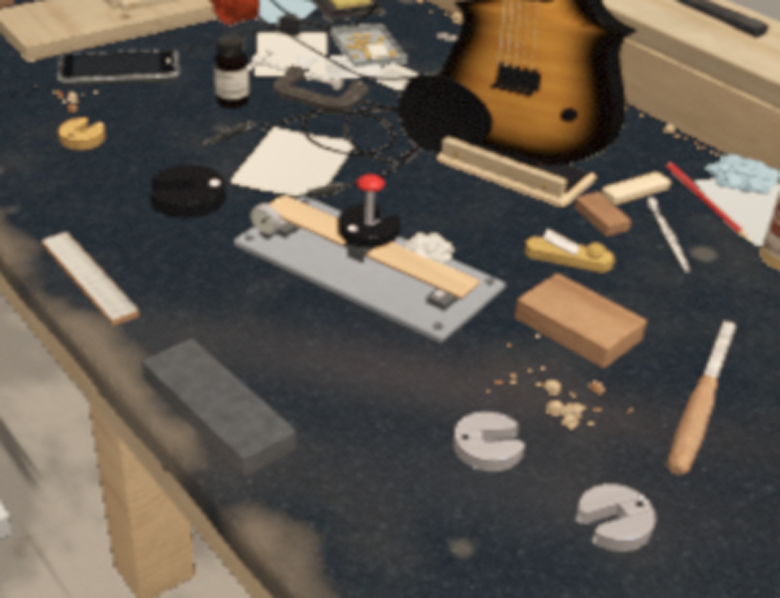

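View pics/tc.png

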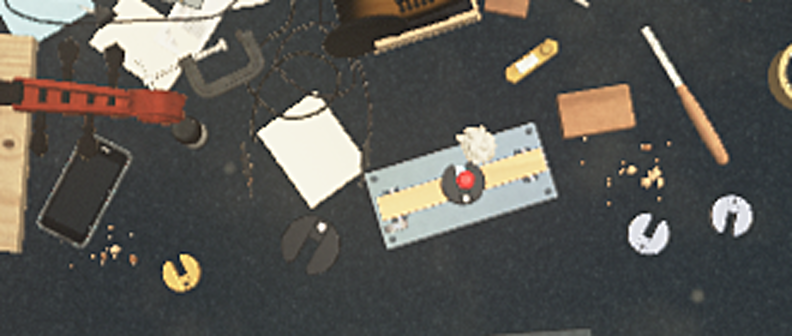

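The top picture shows the tester's iron at about (341,237) full-frame and a larger loose iron at (281,260). There are two steel weights: (419,257), at about [490,-311], and (454,250), at about [516,-431]. The brass one is at (225,271).

The candidates for steel are 578 mm and 672 mm from the base, so I choose (419,257). Its mouth points away from the robot, as described. Next I'll get a closer look.

```bash
cat >> h.py <<'E'
def go(p,yaw=None,s=None):
    """print dx dy dz (cm) and spin (deg) from the measured pose to world p (mm), yaw deg"""
    s=s or ctrl.read_state(); r=Ro.from_euler('xyz',s['tool_rot']); y0=np.degrees(s['tool_rot'][2])
    d=r.inv().apply(np.asarray(p,float)-s['eef_pos'])/10
    sp=0 if yaw is None else -((yaw-y0+180)%360-180)
    print('pos',np.round(s['eef_pos'],1),'yaw',round(y0,1),'-> move',np.round(d,2),'spin',round(sp,1),'rows~',round(max(np.linalg.norm(d)/5,abs(sp)/8.59),1))
E
python3 - <<'E'
from h import *
print(ctrl.finger_overhang,ctrl.calibration('wrist'))
go([430,-60,330],15)
E
```

```text
25.0 {'vfov': 59.70197305385738, 'cx': 315.157758278647, 'cy': 238.79220713034917, 'mount': array([[ 2.62780794e-04, -9.45955698e-01, -3.24295772e-01,
         8.42382736e+01],
       [ 9.99999831e-01,  8.04465847e-05,  5.75653032e-04,
        -1.60233267e+00],
       [-5.18453778e-04, -3.24295868e-01,  9.45955560e-01,
        -1.41963810e+02],
       [ 0.00000000e+00,  0.00000000e+00,  0.00000000e+00,
         1.00000000e+00]])}
pos [193.2 620.7 230.9] yaw 162.7 -> move [-42.84 -57.95  -9.91] spin 147.7 rows~ 17.2
```

```bash
python3 - <<'E'
from h import *
go([545,-60,240],195)
E
```

```text
pos [193.2 620.7 230.9] yaw 162.7 -> move [-53.82 -54.53  -0.91] spin -32.3 rows~ 15.3
```

Request:
{"name": "play_rows", "arguments": {
  "targets": [
    [0, -27, -27, -0.9, -32],
    [0, -27, -27, -0.9, -32],
    [0, -53.8, -54.5, -0.9, -32],
    [0, -53.8, -54.5, -0.9, -32],
    [0, -53.8, -54.5, -0.9, -32],
    [0, -53.8, -54.5, -0.9, -32],
    [0, -53.8, -54.5, -0.9, -32],
    [0, -53.8, -54.5, -0.9, -32],
    [0, -53.8, -54.5, -0.9, -32],
    [0, -53.8, -54.5, -0.9, -32]
  ]
}}

```text
clock: 2.0
eef_pos: [423.9, 174.8, 237.7]
tool_rot: [3.141, 0.001, -2.885]
force: [0.5, -0.6, -0.5]
width: 85.8
gripper_force: 0.0
```

Request:
{"name": "play_rows", "arguments": {
  "targets": [
    [0, -5.7, -25.8, 0, 0],
    [0, -5.7, -25.8, 0, 0],
    [0, -5.7, -25.8, 0, 0],
    [0, -5.7, -25.8, 0, 0],
    [0, -5.7, -25.8, 0, 0],
    [0, -5.7, -25.8, 0, 0],
    [0, -5.7, -25.8, 0, 0],
    [0, -5.7, -25.8, 0, 0]
  ]
}}

```text
clock: 2.8
eef_pos: [543.0, -57.1, 237.0]
tool_rot: [3.14, -0.001, -2.884]
force: [-1.0, 0.4, -0.3]
width: 85.3
gripper_force: 0.0
```

```bash
python3 - <<'E'
from h import *
print(ctrl.read_state()['eef_pos'],ctrl.read_state()['tool_rot'])
v=cam('wrist');save('w1.png',v[0]);P=cloud(v);np.save('w1.npy',P)
for t in('iron_weight','tester'):
    for r in ctrl.trace('wrist',t)[:3]:
        m=r['pixels']&(v[1]>0);p=P[m];print(t,round(r['confidence'],2),np.round(r['bbox']),np.round(p.min(0)),np.round(p.max(0)),np.round(np.median(p,0)))
im=v[0].astype(int);red=(im[...,0]>130)&(im[...,1]<70)&(im[...,2]<70)&(P[...,2]>100)
p=P[red];print('cap',len(p),p.min(0),p.max(0),p.mean(0))
E
```

```text
[543.03306732 -57.06997609 237.02830483] [ 3.14012754e+00 -6.49596965e-04 -2.88415006e+00]
iron_weight 0.92 [275. 196. 348. 264.] [534. -86.   7.] [595. -17. 116.] [555. -61.  65.]
iron_weight 0.78 [508. 143. 614. 237.] [441. 111.  -3.] [529. 210.  24.] [485. 145.  20.]
tester 0.96 [167. 151. 455. 273.] [ 477. -190.   -1.] [649.  78. 121.] [551. -55.   9.]
cap 643 [461.24281771 -79.92080207 112.11032787] [575.17478772 -44.73165597 379.04648556] [561.59243205 -56.18019345 118.6177804 ]
```

View pics/w1.png

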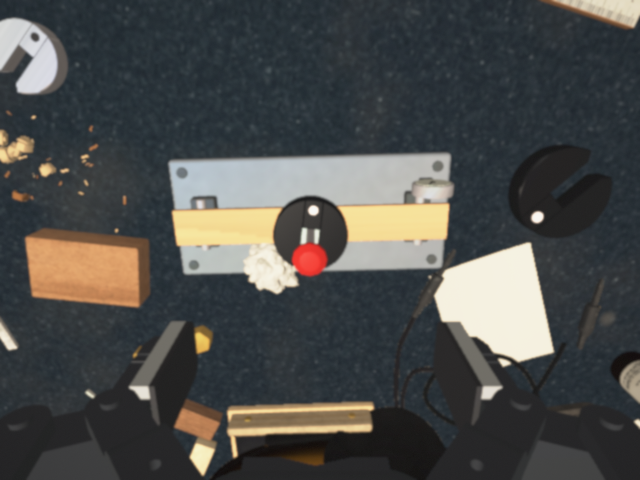

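The frame shows the tester's iron at (311,232), with a white dot or gap at (314,210) and the cap at (310,260). Steel is at (25,60) in the upper left. I'll zoom in on the iron to settle which way its mouth faces.

```bash
python3 - <<'E'
import cv2,numpy as np
a=cv2.imread('pics/w1.png')[180:290,250:370].astype(float);a=255*(a/255)**0.5
cv2.imwrite('pics/w1z.png',cv2.resize(a.astype('uint8'),None,fx=5,fy=5,interpolation=2))
P=np.load('w1.npy')
np.set_printoptions(linewidth=200,suppress=True)
print(np.round(P[196:272:4,286:342:4,2]).astype(int))
E
```

```text
[[  8  10  10   8  51  53  56  53  52  10   9   9   9   9]
 [  8   9  56  61  65  65  65  64  64  63  57   8   9   9]
 [ 51  62  65  64  65  66  64  66  64  65  65  63  53   9]
 [ 64  65  65  64  65  65  65  65  66  64  65  65  65  56]
 [ 66  66  64  65  64  64  66  66  65  64  66  66  65  64]
 [ 64  65  66  65  66  65  65  64  65  65  66  65  65  64]
 [ 65  63  65  65  66  64  66  64  64  65  65  65  64  64]
 [ 64  65  65  64  65  65  66  66  65  65  66  65  65  66]
 [ 65  65  65  65  66  49  64  65  65  64  67  64  65  65]
 [ 66  65  66  64  49  49  65  61  48  66  65  66  65  65]
 [ 65  65  66  65  48  67  75  71  49  65  64  65  65  65]
 [ 65  64  65  65  50  79  86  80  53  64  66  66  66  64]
 [ 64  64  64  64 113 116 116 115 114  65  65  65  65  65]
 [ 65  65  64 115 117 116 117 117 116 113  64  65  66  65]
 [ 64  64 114 116 118 120 121 118 117 116  64  66  65  65]
 [ 66  65 115 118 119 119 118 119 119 117 114  65  66  64]
 [ 64  65 116 118 119 119 118 120 119 118 115  65  64   9]
 [ 20 379 116 117 119 119 120 119 119 117  66  65   8   9]
 [ 20  20  14 116 119 119 119 118 120 116 379   9   9  11]]
```

View pics/w1z.png

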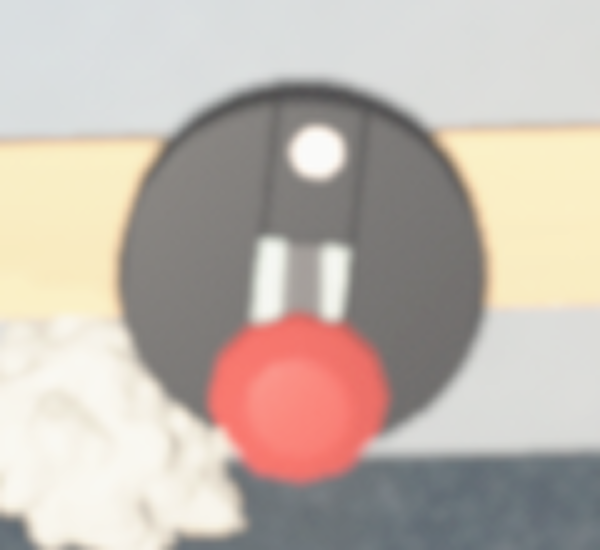

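The iron's closed slot end and its dot are on the robot side, so its mouth faces away from the robot, contrary to the text's "roughly". I'll go by the image: the steel mouth must face the robot, and the brass mouth must face away.

```bash
cat >> h.py <<'E'
from scipy.optimize import least_squares
def circ(xy,r):
    """centre of disc of known radius from boundary hull of points"""
    h=cv2.convexHull(xy.astype(np.float32))[:,0]
    f=lambda c:np.hypot(*(h-c).T)-r
    s=least_squares(f,xy.mean(0),loss='soft_l1',f_scale=1.); return s.x,np.std(f(s.x)),len(h)
E
python3 - <<'E'
from h import *
P=np.load('w1.npy');im=cv2.cvtColor(cv2.imread('pics/w1.png'),cv2.COLOR_BGR2RGB).astype(int)
near=np.hypot(P[...,0]-562,P[...,1]+56)<45
red=(im[...,0]>110)&(im[...,1]<90)&near&(P[...,2]>111)&(P[...,2]<125)
p=P[red];print('cap',circ(p[:,:2],12),p.mean(0))
iron=near&(P[...,2]>62)&(P[...,2]<69)&(im.max(-1)<140); p=P[iron];print('iron',circ(p[:,:2],30),np.median(p[:,2]))
dot=near&(P[...,2]>62)&(P[...,2]<69)&(im.min(-1)>170);dot[225:]=0;print('dot',dot.sum(),P[dot].mean(0))
pan=near&(P[...,2]>44)&(P[...,2]<53)&(im.min(-1)>150);print('slotgap',pan.sum(),P[pan].mean(0))
pl=(P[...,2]>5)&(P[...,2]<14)&(np.hypot(P[...,0]-560,P[...,1]+55)<170)
pl=cv2.morphologyEx(pl.astype('uint8'),cv2.MORPH_OPEN,np.ones((7,7)))>0
print('plate',cv2.minAreaRect(P[pl][:,:2].astype(np.float32)))
E
```

```text
cap (array([563.42706913, -56.31254662]), np.float64(0.16014902305340725), 23) [562.31170466 -56.54310834 117.34940901]
iron (array([563.73963796, -56.24355134]), np.float64(0.3494737964896544), 42) 64.82888889390154
dot 69 [542.66085239 -59.52824166  65.08109158]
slotgap 117 [568.55451725 -56.04465851  48.9049318 ]
plate ((582.1704711914062, -50.20989990234375), (149.1302947998047, 250.99642944335938), 16.185001373291016)
```

```bash
python3 - <<'E'
from h import *
go([492,-311,180],160)
E
```

```text
pos [543.1 -56.1 237.3] yaw -165.1 -> move [ 11.49 -23.32   5.71] spin 34.9 rows~ 5.3
```

Request:
{"name": "play_rows", "arguments": {
  "targets": [
    [0, 5, -11, 0, 15],
    [0, 11.5, -23.3, 3, 35],
    [0, 11.5, -23.3, 5.7, 35],
    [0, 11.5, -23.3, 5.7, 35],
    [0, 11.5, -23.3, 5.7, 35],
    [0, 11.5, -23.3, 5.7, 35],
    [0, 11.5, -23.3, 5.7, 35],
    [0, 11.5, -23.3, 5.7, 35]
  ]
}}

```text
clock: 3.75
eef_pos: [492.1, -311.1, 180.2]
tool_rot: [3.14, -0.0, 2.789]
force: [0.8, 0.7, 0.6]
width: 85.2
gripper_force: 0.0
```

```bash
cat >> h.py <<'E'
def weight(v,P,c0,r,zt,dbg=None):
    """centre (xy), mouth angle (deg) of disc near c0, top height zt"""
    m=(np.hypot(P[...,0]-c0[0],P[...,1]-c0[1])<r+14)&(abs(P[...,2]-zt)<4.5)
    n,l,st,_=cv2.connectedComponentsWithStats(m.astype('uint8')); k=1+np.argmax(st[1:,4]); m=l==k
    p=P[m]; c,s,_=circ(p[:,:2],r)
    # slot: points in the disc whose height is below the top, radius 0..0.8r
    q=P[(np.hypot(P[...,0]-c[0],P[...,1]-c[1])<r*0.8)&(P[...,2]<zt-6)&(P[...,2]>zt-25)]
    # dot: dark/bright outlier pixels on top at .5-.9 r
    rr=np.hypot(P[...,0]-c[0],P[...,1]-c[1]); g=v[0].astype(float).mean(-1); mm=(rr<r*0.9)&(abs(P[...,2]-zt)<4.5)
    med=np.median(g[mm]); o=mm&(abs(g-med)>60)
    a=lambda pts:np.degrees(np.arctan2(*(pts[:,:2].mean(0)-c)[::-1]))
    print('centre',np.round(c,1),'resid',round(s,2),'top z',round(np.median(p[:,2]),1),'slot n',len(q),'ang',round(a(q),1) if len(q) else None)
    if o.any(): d=P[o];print('dot n',o.sum(),np.round(d.mean(0),1),'mouth by dot',round(a(d)+180,1),'spread',d[:,:2].std(0).round(1))
    return c
E
python3 - <<'E'
from h import *
print(ctrl.read_state()['eef_pos'])
v=cam('wrist');save('w2.png',v[0]);P=cloud(v)
print([ (round(r['confidence'],2),np.round(r['bbox'])) for r in ctrl.search_frame('wrist','steel_weight')])
c=weight(v,P,(490,-311),28,16)
print(proj(v,[*c,16]))
a=v[0][60:460,120:520];save('w2c.png',a)
E
```

```text
[ 492.10041676 -311.12043601  180.23271483]
[(0.88, array([156., 252., 230., 318.])), (0.69, array([276., 174., 349., 246.]))]
centre [ 492.2 -313.9] resid 0.18 top z 14.8 slot n 515 ang -26.3
dot n 54 [ 476.2 -305.7   14.9] mouth by dot 332.9 spread [5.8 5.3]
[313.42948527 214.26879569]
```

View pics/w2c.png

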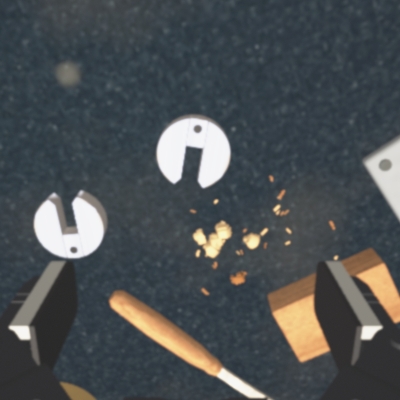

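The crop shows the target steel at about (193,152), which is (313,212) in the full frame. Its dot is at the top and its mouth points down-left, at -27° in the world. The look-alike is at (70,228). Before grasping I'll measure fingertip depth when open.

```bash
python3 - <<'E'
from h import *
v=cam('wrist');P=cloud(v);s=ctrl.read_state()
T=Ro.from_euler('xyz',s['tool_rot']).inv().apply((P-s['eef_pos']).reshape(-1,3))
m=(v[1].ravel()>0)&(abs(T[:,0])<30)&(abs(T[:,1])<62)&(T[:,2]<60)
t=T[m];print(len(t),np.percentile(t[:,2],[50,90,98,99.5,100]))
for s_ in(-1,1):
    k=t[(t[:,1]*s_>0)&(t[:,2]>0)];print(np.round(k.min(0)),np.round(k.max(0)))
go([492.2,-313.9,60],153)
E
```

```text
34944 [-64.87159029 -30.37012871 -18.41734113 -14.58988884 -11.48239273]Traceback (most recent call last):
  File "<stdin>", line 7, in <module>
    return umr_minimum(a, axis, None, out, keepdims, initial, where)
ValueError: zero-size array to reduction operation minimum which has no identity
```

```bash
python3 - <<'E'
from h import *
v=cam('wrist');P=cloud(v);s=ctrl.read_state()
T=Ro.from_euler('xyz',s['tool_rot']).inv().apply((P-s['eef_pos']).reshape(-1,3)).reshape(480,640,3)
for r in (315,322,326,330,340,360,380,400,440):
    print(r,[(c,*np.round(T[r,c]).astype(int)) for c in (140,165,180,190,195,440,450,480)])
print(s['width'])
E
```

```text
315 [(140, np.int64(-97), np.int64(-154), np.int64(182)), (165, np.int64(-97), np.int64(-132), np.int64(182)), (180, np.int64(-98), np.int64(-119), np.int64(183)), (190, np.int64(-88), np.int64(-105), np.int64(166)), (195, np.int64(-88), np.int64(-101), np.int64(166)), (440, np.int64(-98), np.int64(108), np.int64(183)), (450, np.int64(-98), np.int64(117), np.int64(183)), (480, np.int64(-93), np.int64(140), np.int64(174))]
322 [(140, np.int64(-104), np.int64(-154), np.int64(181)), (165, np.int64(-104), np.int64(-133), np.int64(182)), (180, np.int64(12), np.int64(-47), np.int64(-17)), (190, np.int64(11), np.int64(-44), np.int64(-16)), (195, np.int64(-104), np.int64(-107), np.int64(182)), (440, np.int64(11), np.int64(41), np.int64(-16)), (450, np.int64(12), np.int64(44), np.int64(-18)), (480, np.int64(-95), np.int64(137), np.int64(166))]
326 [(140, np.int64(-108), np.int64(-155), np.int64(182)), (165, np.int64(-108), np.int64(-133), np.int64(182)), (180, np.int64(12), np.int64(-46), np.int64(-20)), (190, np.int64(10), np.int64(-44), np.int64(-17)), (195, np.int64(-109), np.int64(-107), 
[... 1970 characters left out ...]
90, np.int64(-188), np.int64(-119), np.int64(183)), (195, np.int64(-188), np.int64(-114), np.int64(182)), (440, np.int64(-164), np.int64(106), np.int64(153)), (450, np.int64(-7), np.int64(42), np.int64(-33)), (480, np.int64(7), np.int64(43), np.int64(-50))]
440 [(140, np.int64(17), np.int64(-37), np.int64(-74)), (165, np.int64(17), np.int64(-32), np.int64(-74)), (180, np.int64(-236), np.int64(-134), np.int64(183)), (190, np.int64(-236), np.int64(-124), np.int64(183)), (195, np.int64(-236), np.int64(-119), np.int64(182)), (440, np.int64(-236), np.int64(122), np.int64(182)), (450, np.int64(-236), np.int64(132), np.int64(183)), (480, np.int64(17), np.int64(33), np.int64(-74))]
85.53558278913175
```

The camera puts the open fingertips about 14 mm behind the TCP, while the text says they should be about 12 mm ahead of it. I'll descend part way with the fingers half closed and check before going near the bench.

```bash
python3 - <<'E'
from h import *
go([492.2,-313.9,45],153)
E
```

```text
pos [ 492.7 -310.9  180.8] yaw 159.9 -> move [-0.05 -0.31 13.58] spin 6.9 rows~ 2.7
```

Request:
{"name": "play_rows", "arguments": {
  "targets": [
    [0.2, 0, -0.3, 5, 7],
    [0.2, 0, -0.3, 10, 7],
    [0.2, 0, -0.3, 13.5, 7],
    [0.2, 0, -0.3, 13.5, 7],
    [0.2, 0, -0.3, 13.5, 7]
  ]
}}

```text
clock: 4.45
eef_pos: [491.1, -315.2, 45.8]
tool_rot: [3.141, -0.0, 2.666]
force: [0.6, 0.1, 1.0]
width: 68.3
gripper_force: 0.0
```

```bash
python3 - <<'E'
from h import *
v=cam('wrist');save('w3.png',v[0]);P=cloud(v);s=ctrl.read_state();print(s['width'],s['eef_pos'],s['force'])
T=Ro.from_euler('xyz',s['tool_rot']).inv().apply((P-s['eef_pos']).reshape(-1,3)).reshape(480,640,3)
w=s['width']/2
m=(abs(T[...,0])<16)&(abs(T[...,1])>w-4)&(abs(T[...,1])<w+16)&(T[...,2]<25)&(v[1]>0)
for r in range(250,480,8):
    c=np.where(m[r,:320])[0]
    if len(c): print(r,c.max(),np.round(T[r,c.max()]),np.round(T[r,c.max()-8]))
c=weight(v,P,(492,-314),28,16);go([*c,45])
E
```

```text
68.21139716292302 [ 491.94024209 -316.04237432   46.93377793] [0.24811333 0.68242216 0.91984984]
314 221 [ 10. -36.  -6.] [ 12. -37. -10.]
322 222 [  7. -35.  -6.] [ 13. -35. -17.]
330 223 [  3. -35.  -5.] [  9. -35. -16.]
338 223 [ -0. -35.  -6.] [  7. -35. -18.]
346 224 [ -3. -35.  -7.] [  3. -36. -16.]
354 224 [ -6. -35.  -7.] [  0. -36. -17.]
362 223 [ -8. -35. -10.] [ -1. -35. -20.]
370 221 [ -8. -35. -14.] [ -2. -35. -23.]
378 218 [ -9. -35. -18.] [ -1. -35. -28.]
386 216 [ -9. -35. -22.] [ -3. -35. -30.]
394 213 [ -9. -35. -26.] [ -3. -36. -33.]
402 210 [ -9. -35. -30.] [ -2. -35. -38.]
410 208 [ -9. -35. -33.] [ -3. -35. -40.]
418 205 [ -9. -35. -36.] [ 19. -27. -68.]
426 156 [ 13. -38. -64.] [ 13. -40. -64.]
434 139 [ 14. -41. -67.] [  5. -48. -57.]
442 141 [ 15. -38. -71.] [  3. -47. -58.]
450 143 [ 15. -37. -72.] [  0. -47. -58.]
458 145 [ 14. -36. -74.] [ -4. -47. -57.]
466 147 [ 15. -35. -77.] [ -5. -47. -58.]
474 149 [ 16. -33. -79.] [-127. -104.   49.]
centre [ 492.3 -314. ] resid 0.21 top z 14.9 slot n 1123 ang -26.8
dot n 134 [ 474.9 -304.5   15. ] mouth by dot 331.2 spread [1.5 1.5]
pos [ 491.9 -316.    46.9] yaw 152.8 -> move [0.06 0.2  0.19] spin 0 rows~ 0.1
```

View pics/w3.png

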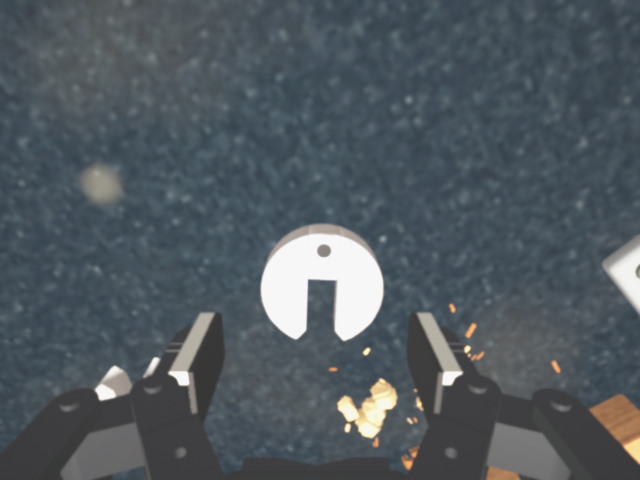

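In this frame the disc is at (322,290), centred between the pads at columns 223 and 419. The pads' tips look well above the disc, so the stated overhang looks wrong. I'll keep descending in guarded steps.

Request:
{"name": "play_rows", "arguments": {
  "targets": [
    [0.2, 0, 0.1, 1.5, 0],
    [0.2, 0, 0.1, 2.4, 0],
    [0.2, 0, 0.1, 2.4, 0]
  ]
}}

```text
clock: 4.8
eef_pos: [490.5, -314.4, 20.6]
tool_rot: [3.141, -0.001, 2.665]
force: [0.1, 0.8, -0.5]
width: 68.3
gripper_force: 0.0
```

```bash
cat >> h.py <<'E'
def tips(v,P):
    s=ctrl.read_state();w=s['width']/2
    T=Ro.from_euler('xyz',s['tool_rot']).inv().apply((P-s['eef_pos']).reshape(-1,3)).reshape(480,640,3)
    for k in(-1,1):
        m=(abs(T[...,0])<12)&(T[...,1]*k>w-4)&(T[...,1]*k<w+14)&(T[...,2]<25)&(v[1]>0)
        print('tip',k,np.percentile(T[m][:,2],[90,98,99.5]).round(1),'inner y',np.percentile(T[m][:,1],50).round(1))
    print('w',s['width'],'pos',s['eef_pos'].round(1),'F',s['force'].round(1))
E
python3 - <<'E'
from h import *
v=cam('wrist');save('w4.png',v[0]);P=cloud(v);tips(v,P);c=weight(v,P,(492,-314),28,16)
E
```

```text
tip -1 [22.3 22.9 23.3] inner y -37.3
tip 1 [22.2 22.9 23.3] inner y 36.7
w 68.20333026105541 pos [ 490.7 -314.7   21. ] F [-0.3  0.4 -0.1]
centre [ 492.3 -314. ] resid 0.19 top z 14.8 slot n 1318 ang -27.4
dot n 185 [ 474.9 -304.5   15.1] mouth by dot 331.3 spread [1.6 1.6]
```

```bash
sed -i 's/(T\[...,2\]<25)&(v\[1\]>0)/(P[...,2]>5)\&(T[...,2]<25)\&(v[1]>0)/' h.py; python3 - <<'E'
from h import *
v=cam('wrist');P=cloud(v);tips(v,P)
E
```

```text
tip -1 [-15.1  -9.1  -7.2] inner y -37.1
tip 1 [-16.3  -9.5  -7.3] inner y 35.9
w 68.4822216209661 pos [ 490.9 -314.9   21.3] F [-0.   0.9 -0.8]
```

Request:
{"name": "play_rows", "arguments": {
  "targets": [
    [0.2, 0, 0, 1.0, 0],
    [0.2, 0, 0, 1.7, 0],
    [0.2, 0, 0, 1.9, 0],
    [0.2, 0, 0, 1.9, 0]
  ]
}}

```text
clock: 5.3
eef_pos: [490.6, -314.7, 1.6]
tool_rot: [3.142, -0.001, 2.665]
force: [0.4, -0.1, 0.0]
width: 68.4
gripper_force: 0.0
```

```bash
python3 - <<'E'
from h import *
v=cam('wrist');P=cloud(v);tips(v,P);c=weight(v,P,(492,-314),28,16);go([*c,0])
save('w5.png',v[0])
E
```

```text
tip -1 [-15.2  -9.   -7.1] inner y -37.2
tip 1 [-16.4  -9.4  -7.2] inner y 36.0
w 68.79884719256418 pos [ 490.8 -314.9    1.9] F [ 0.4 -0.  -0.5]
centre [ 492.2 -314.1] resid 0.22 top z 14.9 slot n 1499 ang -26.6
dot n 336 [ 479.5 -307.3   14.8] mouth by dot 331.7 spread [10.3  6.7]
pos [ 490.8 -314.9    1.9] yaw 152.7 -> move [-0.09  0.13  0.19] spin 0 rows~ 0.0
```

View pics/w5.png

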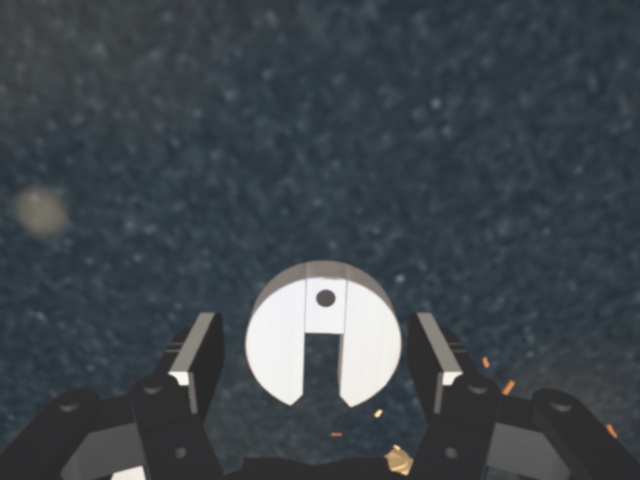

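The disc sits between the pads. There is no contact at TCP z = 1.9, which confirms the tips lie at about TCP level. I'll drop slightly and close.

Request:
{"name": "play_rows", "arguments": {
  "targets": [
    [0.2, -0.1, 0.1, 0.3, 0],
    [0.2, -0.1, 0.1, 0.3, 0],
    [0.4, -0.1, 0.1, 0.3, 0],
    [1, -0.1, 0.1, 0.3, 0],
    [1, -0.1, 0.1, 0.3, 0],
    [1, -0.1, 0.1, 0.3, 0],
    [1, -0.1, 0.1, 0.3, 0],
    [1, -0.1, 0.1, 0.3, 0]
  ]
}}

```text
clock: 6.15
eef_pos: [492.6, -314.3, -0.1]
tool_rot: [3.141, 0.0, 2.665]
force: [-0.3, 1.9, 5.4]
width: 54.0
gripper_force: 63.3
```

```bash
python3 - <<'E'
from h import *
v=cam('wrist');P=cloud(v);tips(v,P);c=weight(v,P,(492,-314),28,16);go([*c,0]);print(ctrl.read_state()['gripper_force'])
E
```

```text
tip -1 [-14.4  -9.6  -7.4] inner y -29.2
tip 1 [-14.9  -9.7  -7.3] inner y 28.3
w 53.572389858479326 pos [ 4.926e+02 -3.143e+02 -1.000e-01] F [-0.8  1.   5.3]
centre [ 491.5 -315.2] resid 5.59 top z 14.9 slot n 1533 ang -28.7
dot n 352 [ 478.8 -309.    14.8] mouth by dot 334.1 spread [10.1  7.5]
pos [ 4.926e+02 -3.143e+02 -1.000e-01] yaw 152.7 -> move [ 0.06 -0.13 -0.01] spin 0 rows~ 0.0
63.307313290424645
```

```bash
python3 - <<'E'
from h import *
for n in('top','scene'):
    v=cam(n);P=cloud(v);z=P[...,2];ok=v[1]>0
    for x0 in range(580,920,40):
        print(n,x0,[int(np.percentile(z[m],98)) if (m:=ok&(abs(P[...,0]-x0-20)<20)&(abs(P[...,1]-y0-20)<20)).sum()>5 else -1 for y0 in range(-200,200,40)])
print(ctrl.read_state()['qpos'].round(2))
E
```

```text
top 580 [37, 41, 40, 69, 67, 16, 16, 14, 7, 9]
top 620 [29, 15, 28, 30, 7, 6, 13, 9, 9, 8]
top 660 [32, 8, 7, 7, 7, 8, 10, 9, 12, 10]
top 700 [14, 31, 6, 7, 6, 6, 8, 15, 11, 14]
top 740 [28, 16, 7, 8, 34, 54, 104, 108, 97, 15]
top 780 [6, 21, 19, 112, 148, 241, 227, 200, 80, 16]
top 820 [10, 20, 124, 206, 244, 352, 390, 339, 185, 31]
top 860 [8, 10, 118, 213, 337, 379, 525, 552, 579, 29]
top 900 [11, 11, 17, 454, 450, 452, 578, 609, 580, 32]
scene 580 [35, 36, 36, 66, -1, 11, 12, 8, 3, 4]
scene 620 [-1, -1, 28, 26, 1, 2, 9, 4, 3, 4]
scene 660 [-1, -1, 0, 1, 2, 2, 5, 5, 9, 8]
scene 700 [14, -1, -1, -1, 1, 2, 9, 10, 9, 11]
scene 740 [25, 15, -1, -1, 1, 34, 74, 102, 89, 11]
scene 780 [1, 17, 17, -1, -1, -1, -1, -1, -1, 9]
scene 820 [9, 17, 136, 209, 253, 362, 400, 344, -1, -1]
scene 860 [2, 9, 119, 210, 334, 388, 529, 557, 577, -1]
scene 900 [7, 11, 12, 449, 448, 537, 578, 607, -1, -1]
[ 0.46  0.87  0.1   1.85 -0.19  0.43  1.79]
```

Request:
{"name": "play_rows", "arguments": {
  "targets": [
    [1, 0, 0, -1, 0],
    [1, 0, 0, -3, 0],
    [1, 0, 0, -5, 0],
    [1, 0, 0, -5, 0]
  ]
}}

```text
clock: 6.7
eef_pos: [493.8, -315.7, 51.6]
tool_rot: [-3.141, 0.005, 2.665]
force: [0.6, -0.9, -2.5]
width: 53.4
gripper_force: 64.2
```

```bash
cat >> h.py <<'E'
def held(r,half,name):
    """held disc: top-face points, its centre and slot in tool frame"""
    v=cam('wrist');P=cloud(v);s=ctrl.read_state()
    T=Ro.from_euler('xyz',s['tool_rot']).inv().apply((P-s['eef_pos']).reshape(-1,3)).reshape(480,640,3)
    g=v[0].astype(float).mean(-1)
    m=(abs(T[...,2]+16)<6)&(np.hypot(T[...,0],T[...,1])<r+8)&(g>110)
    p=T[m];A=np.c_[p[:,:2],np.ones(len(p))];k=np.linalg.lstsq(A,p[:,2],rcond=None)[0]
    q=p[abs(p[:,1])<half]
    print(name,'n',len(p),'z',np.median(p[:,2]).round(1),'tilt deg x,y',np.degrees(k[:2]).round(2))
    h=cv2.convexHull(q[:,:2].astype(np.float32))[:,0];f=lambda c:np.hypot(*(h-c).T)-r
    # arc without the mouth region
    ft=least_squares(f,[0,0],loss='soft_l1',f_scale=.5);print('centre tool',ft.x.round(2),'pos',s['eef_pos'].round(1),'F',s['force'].round(1),'w',s['width'].round(1))
    sl=(T[...,2]>0)&(np.hypot(T[...,0],T[...,1])<r*.75);return v,P,T
E
python3 - <<'E'
from h import *
v,P,T=held(28,24,'steel');save('w6.png',v[0])
E
```

```text
steel n 14723 z -16.2 tilt deg x,y [1.14 0.  ]Traceback (most recent call last):
  File "<stdin>", line 2, in <module>
  File "h.py", line 63, in held
    ft=least_squares(f,[0,0],loss='soft_l1',f_scale=.5);print('centre tool',ft.x.round(2),'pos',s['eef_pos'].round(1),'F',s['force'].round(1),'w',s['width'].round(1))
                                                                                                                                                  ^^^^^^^^^^^^^^^^
AttributeError: 'float' object has no attribute 'round'
```

```bash
sed -i "s/s\['width'\].round(1)/round(s['width'],1)/" h.py; python3 - <<'E'
from h import *
v,P,T=held(28,24,'steel')
go([618,-47.5,145],9.5)
E
```

```text
steel n 14697 z -15.9 tilt deg x,y [ 1.11 -0.03]
centre tool [-0.29 -1.71] pos [ 492.3 -314.5   49.3] F [-0.8 -0.  -2.5] w 53.3
pos [ 492.3 -314.5   49.3] yaw 152.7 -> move [ 1.07 29.49 -9.57] spin 143.2 rows~ 16.7
```

Request:
{"name": "play_rows", "arguments": {
  "targets": [
    [1, 0, 0, -5, 8],
    [1, 0, 2, -9.6, 17],
    [1, 0, 4, -9.6, 25],
    [1, 0, 6, -9.6, 34],
    [1, 0.3, 9, -9.6, 42],
    [1, 0.5, 12, -9.6, 51],
    [1, 0.5, 15, -9.6, 60],
    [1, 0.7, 18, -9.6, 68],
    [1, 0.8, 21, -9.6, 77],
    [1, 0.9, 24, -9.6, 85]
  ]
}}

```text
clock: 7.8
eef_pos: [593.8, -95.6, 143.6]
tool_rot: [-3.139, 0.001, 1.176]
force: [-0.5, 0.0, -2.8]
width: 53.5
gripper_force: 65.3
```

```bash
python3 - <<'E'
from h import *
go([618,-47.5,145],9.5);print(ctrl.read_state()['qpos'].round(2))
E
```

```text
pos [593.8 -95.6 143.6] yaw 67.4 -> move [ 5.37  0.38 -0.14] spin 57.9 rows~ 6.7
[-0.26  0.75  0.63  1.75 -0.58  0.84  0.25]
```

Request:
{"name": "play_rows", "arguments": {
  "targets": [
    [1, 1, 0, -0.1, 8],
    [1, 2, 0.1, -0.1, 17],
    [1, 3, 0.2, -0.1, 25],
    [1, 4, 0.3, -0.1, 34],
    [1, 5.4, 0.4, -0.1, 43],
    [1, 5.4, 0.4, -0.1, 51],
    [1, 5.4, 0.4, -0.1, 58],
    [1, 5.4, 0.4, -0.1, 58],
    [1, 5.4, 0.4, -0.1, 58]
  ]
}}

```text
clock: 8.7
eef_pos: [617.9, -48.5, 145.0]
tool_rot: [3.142, 0.002, 0.173]
force: [0.8, -0.2, -2.9]
width: 53.3
gripper_force: 65.3
```

```bash
cat >> h.py <<'E'
def stem(v,P,c0=(563.4,-56.3)):
    im=v[0].astype(int);near=np.hypot(P[...,0]-c0[0],P[...,1]-c0[1])<35
    red=(im[...,0]>1.8*im[...,1])&(im[...,0]>60)&near&(P[...,2]>108)&(P[...,2]<127)
    p=P[red];c,s,_=circ(p[:,:2],12);print('cap',c.round(2),round(s,2),'n',len(p),'z',p[:,2].max().round(1));return c
E
python3 - <<'E'
from h import *
v,P,T=held(28,24,'steel');stem(v,P);save('w7.png',v[0]);go([618,-47.5,70],9.5);print(ctrl.read_state()['qpos'].round(2))
E
```

```text
steel n 13673 z -14.5 tilt deg x,y [0.39 0.19]
centre tool [-1.39  1.4 ] pos [618.  -48.6 145.4] F [ 0.3 -0.2 -3.1] w 53.8
cap [564.78 -56.22] 0.39 n 1393 z 120.8
pos [618.  -48.6 145.4] yaw 9.9 -> move [ 0.03 -0.11  7.54] spin 0.4 rows~ 1.5
[-0.46  0.87  0.91  1.7  -0.81  0.99 -0.65]
```

View pics/w7.png

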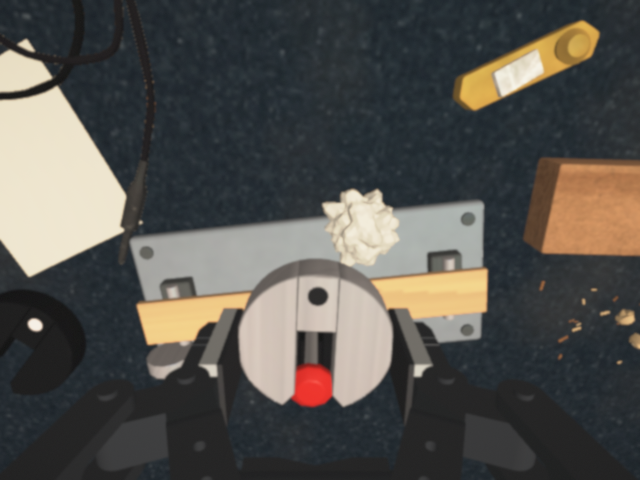

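The held steel is at (315,330) with its mouth towards the stem, and the cap is at (312,385), close to the slot's line. I'll descend to insertion height.

Request:
{"name": "play_rows", "arguments": {
  "targets": [
    [1, 0, -0.15, 3, 0.4],
    [1, 0, -0.15, 6.7, 0.4],
    [1, 0, -0.15, 6.7, 0.4],
    [1, 0, -0.15, 6.7, 0.4]
  ]
}}

```text
clock: 9.15
eef_pos: [618.0, -47.5, 79.4]
tool_rot: [-3.142, 0.001, 0.163]
force: [0.2, -0.9, -1.7]
width: 53.3
gripper_force: 65.4
```

```bash
cat >> h.py <<'E'
def slot(v,zt,c,yaw,r):
    """brightness profile across slot on held disc top: print edges along tool y near given tool x"""
    pass
E
python3 - <<'E'
from h import *
v=cam('wrist');P=cloud(v);c=stem(v,P)
s=ctrl.read_state();T=Ro.from_euler('xyz',s['tool_rot']).inv().apply((P-s['eef_pos']).reshape(-1,3)).reshape(480,640,3)
cT=Ro.from_euler('xyz',s['tool_rot']).inv().apply([*(c-s['eef_pos'][:2]),0]);print('cap in tool',cT.round(1))
g=v[0].astype(float).mean(-1)
for x in(-8,-4,0,3,8,12):   # disc top points at tool x
    m=(abs(T[...,0]-x)<1.2)&(abs(T[...,2]+16)<4)&(abs(T[...,1])<30)&(g>60)
    y=np.sort(T[m][:,1]);
    if len(y)>5: k=np.argmax(np.diff(y));print('x',x,'y range',y[0].round(1),y[-1].round(1),'gap',y[k].round(1),y[k+1].round(1),'z',np.median(T[m][:,2]).round(1))
m=(abs(T[...,2]+16)<4)&(abs(T[...,1])<2);print('x range y~0',T[m][:,0].min(),T[m][:,0].max())
go([564.4,-56.2,76],9.5)
E
```

```text
Traceback (most recent call last):
  File "h.py", line 68, in stem
    p=P[red];c,s,_=circ(p[:,:2],12);print('cap',c.round(2),round(s,2),'n',len(p),'z',p[:,2].max().round(1));return c
                   ~~~~^^^^^^^^^^^^
  File "h.py", line 28, in circ
    h=cv2.convexHull(xy.astype(np.float32))[:,0]
      ~~~~~~~~~~~~~~~~~~~~~~~~~~~~~~~~~~~~~^^^^^
TypeError: 'NoneType' object is not subscriptable
```

```bash
cat > slotm.py <<'E'
from h import *
def slotm(zc=-16,gm=60):
    v=cam('wrist');P=cloud(v)
    s=ctrl.read_state();T=Ro.from_euler('xyz',s['tool_rot']).inv().apply((P-s['eef_pos']).reshape(-1,3)).reshape(480,640,3)
    g=v[0].astype(float).mean(-1)
    for x in(-16,-12,-8,-4,0,3,8,12):
        m=(abs(T[...,0]-x)<1.2)&(abs(T[...,2]-zc)<4)&(abs(T[...,1])<31)&(g>gm)
        y=np.sort(T[m][:,1])
        if len(y)>5: k=np.argmax(np.diff(y));print('x',x,'y range',y[0].round(1),y[-1].round(1),'gap',y[k].round(1),y[k+1].round(1),'z',np.median(T[m][:,2]).round(1))
    m=(abs(T[...,2]-zc)<4)&(abs(T[...,1])<2);print('x range y~0',T[m][:,0].min(),T[m][:,0].max())
    return v,P,T
E
python3 - <<'E'
from slotm import *
slotm()
go([564.4,-56.2,76],9.5)
E
```

```text
x -16 y range -23.0 25.7 gap -6.6 7.5 z -14.4
x -12 y range -25.8 28.1 gap -6.3 7.8 z -14.5
x -8 y range -25.8 28.0 gap -6.2 7.8 z -14.4
x -4 y range -25.9 28.2 gap -6.1 8.1 z -14.4
x 0 y range -25.8 28.1 gap -6.0 8.3 z -14.4
x 3 y range -25.9 28.1 gap -2.9 3.1 z -14.4
x 8 y range -30.9 30.9 gap 27.3 29.2 z -14.4
x 12 y range -23.8 25.9 gap 1.0 1.3 z -14.4
x range y~0 -53.892153447835696 26.773407735146666
pos [619.5 -48.1  81.1] yaw 9.3 -> move [-5.57 -0.09  0.5 ] spin -0.2 rows~ 1.1
```

```bash
cat >> slotm.py <<'E'
def fine(r,gm=60,zt=None):
    v=cam('wrist');P=cloud(v);p0=[ctrl.read_state()['eef_pos']]
    s=ctrl.read_state();T=Ro.from_euler('xyz',s['tool_rot']).inv().apply((P-s['eef_pos']).reshape(-1,3)).reshape(480,640,3)
    g=v[0].astype(float).mean(-1)
    z0=zt if zt is not None else np.median(T[(abs(T[...,2]+16)<4)&(np.hypot(T[...,0],T[...,1])<r-3)&(g>gm)][:,2])
    top=(abs(T[...,2]-z0)<1.8)&(g>gm)&(np.hypot(T[...,0],T[...,1])<r+6)
    p=T[top]
    far=[p[abs(p[:,1]-y)<1][:,0].max() for y in(-12,-8,-4,0,4,8,12)]
    near=[p[abs(p[:,1]-y)<1][:,0].min() for y in(-15,-12,12,15)]
    end=[p[(abs(p[:,1]-y)<.8)&(p[:,0]>-6)][:,0].min() for y in(-3,-1,1,3)]
    e=[(x,y) for x,y in zip(far,(-12,-8,-4,0,4,8,12))]+[(x,y) for x,y in zip(near,(-15,-12,12,15))]
    e=np.array(e);ft=least_squares(lambda c:np.hypot(*(e-c).T)-r,[0,0],loss='soft_l1')
    print('z0',round(z0,1),'centre',ft.x.round(2),'res',ft.fun.round(1),'slot end x',np.round(end,1),'-> centre x',round(np.median(end)-6,1))
    print('pos',s['eef_pos'].round(1),'F',s['force'].round(1)); return v,P,T
E
python3 - <<'E'
from slotm import *
fine(28)
E
```

```text
z0 -14.8 centre [-1.25  1.32] res [ 0.3 -0.   0.3 -0.2 -0.1  0.  -0.1 -0.  -0.  -0.1  0.5] slot end x [4.2 4.4 4.9 4.3] -> centre x -1.7
pos [619.6 -48.   81.3] F [-0.6 -0.  -3.1]
```

Request:
{"name": "play_rows", "arguments": {
  "targets": [
    [1, -1, -0.15, 0.3, 0],
    [1, -2, -0.15, 0.3, 0],
    [1, -3, -0.15, 0.3, 0],
    [1, -3.8, -0.15, 0.3, 0],
    [1, -4.6, -0.15, 0.3, 0],
    [1, -5.3, -0.15, 0.3, 0],
    [1, -5.3, -0.15, 0.3, 0],
    [1, -5.3, -0.15, 0.3, 0]
  ]
}}

```text
clock: 10.1
eef_pos: [566.0, -54.2, 76.3]
tool_rot: [-3.142, -0.0, 0.163]
force: [-0.6, 1.0, -2.5]
width: 53.8
gripper_force: 65.4
```

```bash
python3 - <<'E'
from slotm import *
v,P,T=fine(28);c=stem(v,P);s=ctrl.read_state()
print('cap tool',Ro.from_euler('xyz',s['tool_rot']).inv().apply([*(c-s['eef_pos'][:2]),0]).round(2),np.degrees(s['tool_rot']).round(2),s['torque'].round(2))
save('w8.png',v[0])
E
```

```text
z0 -15.0 centre [ 0.79 -7.25] res [-4.6 -3.8 -2.5 -1.2  0.1  1.2  2.7 -1.7 -0.7 -6.3 -0.6] slot end x [ 4.9 -2.2  0.   0.5] -> centre x -5.8
pos [566.2 -54.2  76.3] F [ 1.   0.3 -3.5]
cap [564.68 -56.52] 0.22 n 4261 z 120.5
cap tool [-1.91  2.04 -0.  ] [ 1.7999e+02 -3.0000e-02  9.3500e+00] [ 0.02  0.04 -0.01]
```

Request:
{"name": "play_rows", "arguments": {
  "targets": [
    [1, -0.05, 0.07, 0.3, 0],
    [1, -0.05, 0.07, 0.6, 0],
    [1, -0.05, 0.07, 0.8, 0],
    [1, -0.05, 0.07, 0.8, 0]
  ]
}}

```text
clock: 10.55
eef_pos: [565.1, -54.9, 67.7]
tool_rot: [-3.141, 0.001, 0.163]
force: [-0.5, -0.8, -3.0]
width: 53.4
gripper_force: 65.4
```

Request:
{"name": "play_rows", "arguments": {
  "targets": [
    [1, 0, 0, 0.05, 0],
    [1, 0, 0, 0.1, 0],
    [1, 0, 0, 0.1, 0]
  ]
}}

```text
clock: 10.85
eef_pos: [565.4, -55.0, 67.3]
tool_rot: [-3.142, -0.0, 0.163]
force: [-0.7, -0.3, -3.4]
width: 54.0
gripper_force: 65.4
```

Request:
{"name": "play_rows", "arguments": {
  "targets": [
    [1, 0, 0, 0.05, 0],
    [1, 0, 0, 0.1, 0],
    [1, 0, 0, 0.1, 0]
  ]
}}

```text
clock: 11.15
eef_pos: [565.3, -55.0, 66.2]
tool_rot: [-3.141, 0.0, 0.163]
force: [-0.6, 0.5, -1.9]
width: 53.9
gripper_force: 65.4
```

Request:
{"name": "play_rows", "arguments": {
  "targets": [
    [1, 0, 0, 0.05, 0],
    [1, 0, 0, 0.05, 0]
  ]
}}

```text
clock: 11.35
eef_pos: [565.4, -55.0, 65.9]
tool_rot: [-3.141, -0.0, 0.163]
force: [-0.5, -0.1, 0.3]
width: 53.3
gripper_force: 65.6
```

Request:
{"name": "play_rows", "arguments": {
  "targets": [
    [0.35, 0, 0, 0, 0],
    [0.2, 0, 0, 0, 0],
    [0.15, 0, 0, 0, 0],
    [0.15, 0, 0, 0, 0],
    [0.15, 0, 0, -2, 0],
    [0.15, 0, 0, -6, 0],
    [0.15, 0, 0, -10, 0],
    [0.15, 0, 0, -14, 0],
    [0.15, 0, 0, -15, 0],
    [0.15, 0, 0, -15, 0]
  ]
}}

```text
clock: 12.35
eef_pos: [566.3, -55.2, 217.3]
tool_rot: [3.141, -0.004, 0.163]
force: [0.4, -0.0, -0.3]
width: 72.6
gripper_force: 0.0
```

```bash
cat >> slotm.py <<'E'
def check(r,zt,c0=(564.2,-56.2),gm=None):
    v=cam('wrist');P=cloud(v);s=ctrl.read_state();print('pos',s['eef_pos'].round(1))
    c=stem(v,P);g=v[0].astype(float).mean(-1);im=v[0].astype(int)
    red=cv2.dilate(((im[...,0]>1.8*im[...,1])&(P[...,2]>105)).astype('uint8'),np.ones((5,5)))>0
    m=(np.hypot(P[...,0]-c0[0],P[...,1]-c0[1])<r+10)&(abs(P[...,2]-zt)<2.5)&~red
    p=P[m];A=np.c_[p[:,:2]-c0,np.ones(len(p))];k=np.linalg.lstsq(A,p[:,2],rcond=None)[0]
    cc,sd,_=circ(p[:,:2],r);print('disc',cc.round(2),'res',round(sd,2),'z',k[2].round(1),'tilt deg',np.degrees(k[:2]).round(2))
    rr=np.hypot(P[...,0]-cc[0],P[...,1]-cc[1]);mm=(abs(P[...,2]-zt)<2.5)&(rr<.85*r)&(rr>.5*r)&~red
    med=np.median(g[mm]);o=mm&(abs(g-med)>50);d=P[o][:,:2].mean(0)-cc;print('dot n',o.sum(),np.hypot(*d).round(1),'mouth',(np.degrees(np.arctan2(d[1],d[0]))+180).round(1))
    return v,P
E
python3 - <<'E'
from slotm import *
v,P=check(28,82);save('w9.png',v[0]);print(ctrl.read_state()['qpos'].round(2))
go([450,325,230],None)
P=cloud(cam('top'));
E
```

```text
pos [565.3 -54.6 215.7]
cap [564.52 -56.79] 0.29 n 1038 z 120.9
disc [564.2 -56.4] res 0.14 z 80.9 tilt deg [-0.03  0.06]
dot n 76 19.9 mouth 187.8
[-0.53  0.73  1.    1.79 -0.71  1.03 -0.67]
pos [565.3 -54.6 215.7] yaw 9.4 -> move [ -5.21 -39.34  -1.41] spin 0 rows~ 7.9
```

Steel is placed: centred within 0.5 mm, flat, mouth at 188° against the iron's 9.5°. Next is the brass.

Request:
{"name": "play_rows", "arguments": {
  "targets": [
    [0.1, -0.6, -5, 0, 0],
    [0.1, -1.3, -10, 0, 0],
    [0.1, -2, -15, 0, 0],
    [0.1, -2.6, -20, 0, 0],
    [0.1, -3.3, -25, 0, 0],
    [0.1, -4, -30, 0, 0],
    [0.1, -4.6, -35, 1, 0],
    [0.1, -5.2, -39, 3, 0],
    [0.1, -5.2, -39.3, 4, 0],
    [0.1, -5.2, -39.3, 4, 0]
  ]
}}

```text
clock: 13.45
eef_pos: [447.7, 324.8, 172.4]
tool_rot: [3.139, 0.005, 0.166]
force: [0.6, -1.0, 0.6]
width: 76.7
gripper_force: 0.0
```

```bash
python3 - <<'E'
from slotm import *
s=ctrl.read_state();print(s['qpos'].round(2))
v=cam('wrist');P=cloud(v);save('b1.png',v[0])
print([(round(r['confidence'],2),np.round(r['bbox'])) for r in ctrl.search_frame('wrist','brass_weight')])
c=weight(v,P,(450,328),25,16);print(proj(v,[*c,16]));go([*c,40])
E
```

```text
[-1.28  0.81  1.04  1.86 -0.84  0.99 -1.26]
[(0.94, array([268., 170., 337., 239.]))]
centre [450.4 331.8] resid 0.14 top z 14.9 slot n 664 ang 35.9
dot n 52 [434.4 324.8  15.1] mouth by dot 23.8 spread [4.6 3.6]
[304.3102494  207.20505429]
pos [450.4 322.5 175.1] yaw 9.2 -> move [ 0.16 -0.95 13.5 ] spin 0 rows~ 2.7
```

View pics/b1.png

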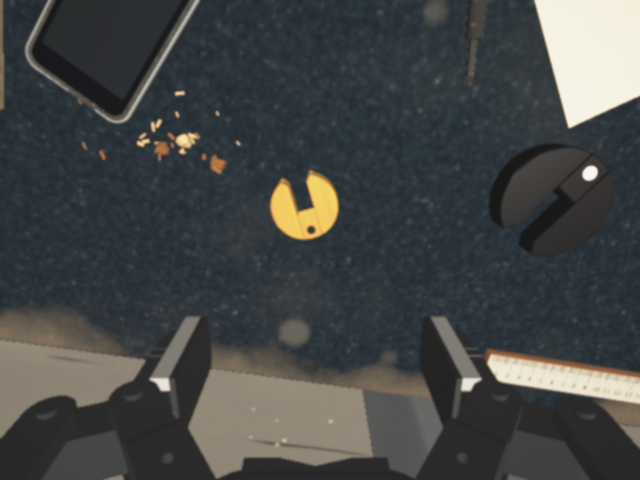

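In this frame the brass is at (304,206) with its mouth up-left, which is 24° in the world and away from the robot. It only needs a turn of about -16° to reach 8°.

Request:
{"name": "play_rows", "arguments": {
  "targets": [
    [0.25, 0.2, -0.9, 5, -8],
    [0.25, 0.2, -0.9, 10, -15],
    [0.25, 0.2, -0.9, 14, -15],
    [0.25, 0.2, -0.9, 15, -15],
    [0.25, 0.2, -0.9, 15, -15]
  ]
}}

```text
clock: 14.05
eef_pos: [451.5, 331.6, 25.6]
tool_rot: [3.141, 0.001, 0.421]
force: [-0.6, -0.4, -0.0]
width: 64.1
gripper_force: 0.0
```

```bash
python3 - <<'E'
from slotm import *
v=cam('wrist');P=cloud(v);tips(v,P);c=weight(v,P,(450,332),25,16);go([*c,-0.5]);print(np.degrees(ctrl.read_state()['tool_rot']).round(1))
s=ctrl.read_state()
c=np.array(c);T=Ro.from_euler('xyz',s['tool_rot']).inv().apply((P-s['eef_pos']).reshape(-1,3)).reshape(480,640,3)
for x in(-2,2,6,10,14):
    m=(abs(T[...,0]-x)<1)&(abs(P[...,2]-15)<2)&(abs(T[...,1])<26);y=np.sort(T[m][:,1]);k=np.argmax(np.diff(y));print(x,y[k].round(1),y[k+1].round(1),((y[k]+y[k+1])/2).round(2))
E
```

```text
tip -1 [-16.7  -8.6  -5.5] inner y -34.9
tip 1 [-15.7  -8.2  -5.5] inner y 36.3
w 63.70727098934105 pos [452.4 332.3  27. ] F [-0.3  0.6  1. ]
centre [450.4 332. ] resid 0.16 top z 14.8 slot n 2219 ang 28.1
dot n 155 [436.1 324.8  15. ] mouth by dot 26.8 spread [8.9 2.6]
pos [452.4 332.3  27. ] yaw 24.2 -> move [-0.21 -0.06  2.75] spin 0 rows~ 0.6
[ 1.80e+02 -1.00e-01  2.42e+01]
-2 -7.6 6.7 -0.44
2 -7.6 6.7 -0.47
6 -7.9 6.2 -0.8
10 -7.8 6.2 -0.8
14 -8.1 6.1 -0.98
```

Request:
{"name": "play_rows", "arguments": {
  "targets": [
    [0.25, -0.25, -0.05, 1, -2],
    [0.25, -0.25, -0.05, 2, -2],
    [0.25, -0.25, -0.05, 2.6, -2],
    [0.3, -0.25, -0.05, 2.6, -2],
    [0.35, -0.25, -0.05, 2.6, -2],
    [1, -0.25, -0.05, 2.6, -2],
    [1, -0.25, -0.05, 2.6, -2],
    [1, -0.25, -0.05, 2.6, -2],
    [1, -0.25, -0.05, 2.6, -2]
  ]
}}

```text
clock: 15.0
eef_pos: [448.9, 333.0, 0.8]
tool_rot: [-3.141, -0.001, 0.459]
force: [-2.0, -1.0, 5.3]
width: 47.8
gripper_force: 61.7
```

Request:
{"name": "play_rows", "arguments": {
  "targets": [
    [1, 0, 0, -1, 0],
    [1, 0, 0, -4, 0],
    [1, 0, 0, -9, 0],
    [1, 0, 0, -14, 0],
    [1, 0, 0, -14, 0]
  ]
}}

```text
clock: 15.5
eef_pos: [452.4, 333.8, 146.3]
tool_rot: [-3.141, -0.011, 0.459]
force: [0.8, 0.8, -1.6]
width: 47.7
gripper_force: 62.6
```

```bash
python3 - <<'E'
from slotm import *
go([508,-64,140],8);s=ctrl.read_state();print(s['width'],s['force'],s['qpos'].round(2))
E
```

```text
pos [452.4 333.8 146.3] yaw 26.3 -> move [-12.64  38.13   0.47] spin 18.3 rows~ 8.0
47.693448768914145 [ 0.84242622  0.78198259 -1.60856053] [-1.22  0.79  0.9   1.88 -0.81  0.87 -1.02]
```

Request:
{"name": "play_rows", "arguments": {
  "targets": [
    [1, -1.5, 4.7, 0, 2],
    [1, -3, 9.4, 0, 5],
    [1, -4.6, 14, 0, 8],
    [1, -6.1, 18.7, 0, 11],
    [1, -7.7, 23.4, 0, 14],
    [1, -9.2, 28, 0, 18],
    [1, -10.7, 32.7, 0, 18],
    [1, -12.2, 37, 0, 18],
    [1, -12.6, 38.1, 0, 18],
    [1, -12.6, 38.1, 0, 18]
  ]
}}

```text
clock: 16.5
eef_pos: [504.0, -67.0, 139.9]
tool_rot: [3.141, 0.0, 0.14]
force: [0.8, 0.5, -1.8]
width: 47.3
gripper_force: 62.7
```

Request:
{"name": "play_rows", "arguments": {
  "targets": [
    [1, 0, 0, 1, 0],
    [1, 0, 0, 2, 0]
  ]
}}

```text
clock: 16.7
eef_pos: [504.1, -61.8, 118.6]
tool_rot: [-3.14, 0.001, 0.149]
force: [-0.5, 2.0, -2.7]
width: 47.8
gripper_force: 62.7
```

```bash
python3 - <<'E'
from slotm import *
s=ctrl.read_state();print(s['width'],s['force'].round(1),s['qpos'].round(2))
v,P,T=fine(25,50);c=stem(v,P)
print('cap tool',Ro.from_euler('xyz',s['tool_rot']).inv().apply([*(c-s['eef_pos'][:2]),0]).round(2))
save('b3.png',v[0]);slotm(-15,50);go([508,-64,95],8)
E
```

```text
47.806193258524715 [-0.5  2.  -2.7] [-0.46  0.77  0.85  2.03 -0.87  0.76 -0.49]
z0 -15.5 centre [2.72 1.82] res [  0.2  -0.9 -17.  -18.5 -18.5  -5.9  -0.8   0.4   0.2   0.2   0.1] slot end x [-5.9 -5.9 -5.9 -6. ] -> centre x -11.9
pos [503.1 -61.5 117.1] F [-0.4  0.3 -3.2]
cap [563.98 -56.51] 0.2 n 3433 z 120.8
cap tool [ 6.00e+01  3.59e+00 -5.00e-02]
x -16 y range -17.1 19.0 gap -1.8 2.3 z -13.4
x -12 y range -20.8 22.3 gap -20.8 -20.3 z -13.4
x -8 y range -23.0 24.8 gap 24.4 24.8 z -13.4
x -4 y range -22.9 24.9 gap 6.6 6.9 z -13.3
x 0 y range -23.0 25.0 gap -6.3 7.9 z -13.5
x 3 y range -23.0 24.9 gap -6.2 7.9 z -13.4
x 8 y range -27.0 25.0 gap -6.2 8.1 z -13.4
x 12 y range -22.0 23.5 gap -6.1 8.0 z -13.4
x range y~0 -24.325374648629634 -3.9040869091699633
pos [503.1 -61.9 117.8] yaw 8.5 -> move [0.46 0.29 2.28] spin 0.5 rows~ 0.5
```

Request:
{"name": "play_rows", "arguments": {
  "targets": [
    [1, 0, 0.26, 2, 0.5],
    [1, 0, 0.26, 2.5, 0.5],
    [1, 0, 0.26, 2.5, 0.5],
    [1, 1, 0.26, 2.5, 0.5],
    [1, 2, 0.26, 2.5, 0.5],
    [1, 3, 0.26, 2.5, 0.5],
    [1, 3.7, 0.26, 2.5, 0.5],
    [1, 4.4, 0.26, 2.5, 0.5],
    [1, 4.4, 0.26, 2.5, 0.5]
  ]
}}

```text
clock: 17.7
eef_pos: [549.5, -60.4, 94.7]
tool_rot: [3.141, -0.001, 0.138]
force: [0.0, 0.3, -1.1]
width: 47.6
gripper_force: 62.7
```

```bash
cat > rel.py <<'E'
from slotm import *
v=cam('wrist');P=cloud(v);c=stem(v,P);s=ctrl.read_state()
print('pos',s['eef_pos'].round(1),'F',s['force'].round(1),'yaw',np.degrees(s['tool_rot'][2]).round(1),'cap tool',Ro.from_euler('xyz',s['tool_rot']).inv().apply([*(c-s['eef_pos'][:2]),0]).round(2))
slotm(-14,50)
E
python3 rel.py
```

```text
cap [563.74 -56.23] 0.96 n 3711 z 120.5
pos [548.6 -60.6  94.7] F [-0.   0.1 -0.9] yaw 7.9 cap tool [15.58 -2.23 -0.  ]
x -16 y range -16.5 19.4 gap -1.5 3.3 z -14.1
x -12 y range -20.1 22.3 gap -20.1 -19.6 z -14.1
x -8 y range -22.6 25.1 gap 24.6 25.1 z -14.1
x -4 y range -22.7 25.3 gap 1.1 1.5 z -13.8
x 0 y range -22.8 25.3 gap -5.7 8.2 z -14.2
x 3 y range -22.7 25.3 gap -7.0 8.2 z -14.1
x 8 y range -30.6 25.2 gap -12.4 8.3 z -14.1
x 12 y range -28.9 30.4 gap -14.0 10.0 z -14.0
x range y~0 -23.53220912955776 28.437333899360887
```

Request:
{"name": "play_rows", "arguments": {
  "targets": [
    [1, 0, -0.2, 0, 0],
    [1, 0, -0.33, 0, 0],
    [1, 0.6, -0.33, 0, 0],
    [1, 1.1, -0.33, 0, 0],
    [1, 1.4, -0.33, 0, 0],
    [1, 1.4, -0.33, 0, 0],
    [1, 1.4, -0.33, 0, 0]
  ]
}}

```text
clock: 18.5
eef_pos: [561.7, -55.5, 94.6]
tool_rot: [3.141, 0.0, 0.137]
force: [-0.3, -0.0, -1.7]
width: 47.9
gripper_force: 62.7
```

```bash
python3 rel.py; python3 - <<'E'
from slotm import *
fine(25,50,-14.1)
E
```

```text
cap [563.25 -56.83] 1.33 n 3477 z 120.6
pos [561.5 -55.5  94.6] F [-0.6  0.1 -2.8] yaw 7.8 cap tool [ 1.52  1.54 -0.  ]
x -16 y range -16.9 19.9 gap -1.4 3.3 z -14.0
x -12 y range -22.6 22.5 gap -1.8 1.8 z -14.0
x -8 y range -22.7 25.1 gap -8.6 10.4 z -14.0
x -4 y range -22.7 25.2 gap -9.9 13.2 z -14.0
x 0 y range -22.8 25.3 gap -10.5 13.8 z -14.1
x 3 y range -22.7 25.2 gap -10.3 13.0 z -14.1
x 8 y range -28.9 30.9 gap -6.9 10.1 z -14.1
x 12 y range -26.9 24.1 gap -2.2 6.5 z -14.0
x range y~0 -23.92001210341009 14.601398328567328Traceback (most recent call last):
  File "<stdin>", line 2, in <module>
  File "slotm.py", line 21, in fine
    end=[p[(abs(p[:,1]-y)<.8)&(p[:,0]>-6)][:,0].min() for y in(-3,-1,1,3)]
         ~~~~~~~~~~~~~~~~~~~~~~~~~~~~~~~~~~~~~~~~~~^^
    return umr_minimum(a, axis, None, out, keepdims, initial, where)
ValueError: zero-size array to reduction operation minimum which has no identity
```

Request:
{"name": "play_rows", "arguments": {
  "targets": [
    [1, 0.13, 0.03, 0.4, 0],
    [1, 0.13, 0.03, 0.8, 0],
    [1, 0.13, 0.03, 1.0, 0],
    [1, 0.13, 0.03, 1.0, 0]
  ]
}}

```text
clock: 19.05
eef_pos: [562.7, -55.5, 84.2]
tool_rot: [-3.141, 0.001, 0.137]
force: [-0.3, 0.6, -2.8]
width: 47.8
gripper_force: 62.7
```

Request:
{"name": "play_rows", "arguments": {
  "targets": [
    [1, 0, 0, 0.05, 0],
    [1, 0, 0, 0.1, 0],
    [1, 0, 0, 0.1, 0]
  ]
}}

```text
clock: 19.35
eef_pos: [563.1, -55.5, 83.8]
tool_rot: [3.142, -0.0, 0.137]
force: [0.5, -0.4, -1.2]
width: 48.1
gripper_force: 62.7
```

```bash
python3 rel.py
```

```text
cap [564.66 -56.46] 0.23 n 3938 z 120.7
pos [563.1 -55.5  83.8] F [ 0.3 -0.4 -1. ] yaw 7.8 cap tool [1.42 1.14 0.  ]
x -16 y range -17.6 19.4 gap -10.6 13.8 z -14.0
x -12 y range -20.1 22.9 gap -12.3 14.4 z -14.0
x -8 y range -22.6 25.2 gap -11.8 14.7 z -14.0
x -4 y range -22.8 25.2 gap -11.1 13.1 z -14.0
x 0 y range -22.7 25.2 gap -7.7 9.9 z -14.1
x 3 y range -22.7 25.2 gap -5.7 -1.8 z -14.0
x 8 y range -28.9 30.2 gap -5.8 8.3 z -14.0
x 12 y range -21.6 23.9 gap -5.8 8.3 z -14.0
x range y~0 2.7178144160128856 5.239057314048191
```

Request:
{"name": "play_rows", "arguments": {
  "targets": [
    [1, 0, 0, 0.05, 0],
    [1, 0, 0, 0.05, 0]
  ]
}}

```text
clock: 19.65
eef_pos: [563.1, -55.5, 83.2]
tool_rot: [-3.141, 0.0, 0.137]
force: [0.5, -0.5, -0.6]
width: 47.4
gripper_force: 62.7
```

Request:
{"name": "play_rows", "arguments": {
  "targets": [
    [1, 0, 0, 0.05, 0],
    [1, 0, 0, 0.1, 0],
    [1, 0, 0, 0.1, 0]
  ]
}}

```text
clock: 19.95
eef_pos: [563.1, -55.5, 82.8]
tool_rot: [-3.141, -0.0, 0.137]
force: [-1.7, 0.8, 5.3]
width: 47.5
gripper_force: 63.3
```

Contact made. I'll release and withdraw upward.

Request:
{"name": "play_rows", "arguments": {
  "targets": [
    [0.45, 0, 0, 0, 0],
    [0.3, 0, 0, 0, 0],
    [0.2, 0, 0, 0, 0],
    [0.2, 0, 0, 0, 0],
    [0.2, 0, 0, -2, 0],
    [0.2, 0, 0, -6, 0],
    [0.2, 0, 0, -10, 0],
    [0.2, 0, 0, -14, 0],
    [0.2, 0, 0, -14, 0],
    [0.2, 0, 0, -14, 0]
  ]
}}

```text
clock: 20.95
eef_pos: [563.4, -55.3, 222.7]
tool_rot: [-3.141, -0.002, 0.137]
force: [-0.9, 0.3, -0.8]
width: 68.4
gripper_force: 0.0
```

```bash
python3 - <<'E'
from slotm import *
v,P=check(25,98);a=v[0]
u=proj(v,[564,-56,98]).astype(int);print(u)
y=max(0,u[1]-110);x=u[0]-130;save('f1.png',cv2.resize(a[y:y+220,x:x+260],None,fx=2.6,fy=2.6,interpolation=2))
z=P[...,2];n=np.hypot(P[...,0]-564,P[...,1]+56)
for lo in(60,76,92):
    m=(n<34)&(abs(z-lo-5.2)<2.5);p=P[m][:,:2];print(lo,len(p),p.min(0).round(1),p.max(0).round(1))
print(ctrl.read_state()['force'].round(1))
E
```

```text
pos [562.7 -55.  221.6]
cap [564.54 -56.54] 0.19 n 1020 z 120.9
disc [564.66 -56.68] res 0.15 z 96.9 tilt deg [-0.05 -0.02]
dot n 12 17.2 mouth 7.8
[314 225]
60 325 [558.4 -86.6] [593.3 -26.7]
76 1146 [549.7 -84.4] [592.1 -28.6]
92 2471 [539.8 -81.5] [588.2 -31.7]
[-0.3 -0.1  0.2]
```

View pics/f1.png

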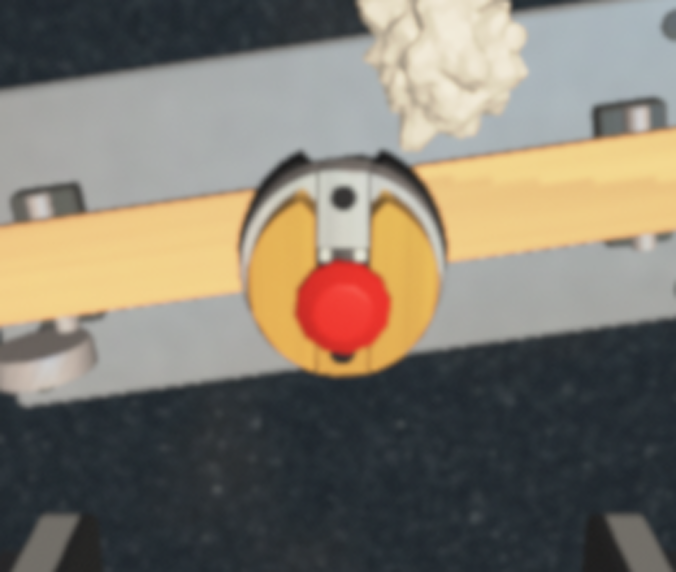

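The stack is iron (mouth away), steel (its dot shows through the brass slot, mouth towards the robot) and brass (mouth away). All are flat and within 0.5 mm of the stem axis, the cap is at (343,306) in the crop, and the gripper is clear. I'm handing the job in.

```bash
python3 -c "
from cell import ctrl
print(ctrl.finish_job())"
```

```text
the job is handed in; nothing more can be done
None
```

The steel and then the brass weight are on the tester, flat and centred within about 0.5 mm of the stem, with slots alternating (iron about 9°, steel 188°, brass 8°). The gripper is clear and the job was handed in at about 21 s; the images showed the iron's mouth facing away from the robot, not towards it, so I turned the other two to match what I saw.

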